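# Mirror the egg-breakfast row into the metal rack

### The arm

A 6-joint arm with a two-finger parallel gripper is mounted at the origin on a cart in front of the work surface, level with it; the furniture and walls round the work are solid. World frame = base frame: x ahead of the robot, y to its left, z up, the work surface at z = 0. Lengths are in m, angles in rad, forces in N, time in s.
With the tool pointing down it reaches from about 0.25 to 0.725 m from the base axis. Payload 4 kg.
Tool frame: the origin (TCP) lies midway between the tips of the shut fingers; the grasp point (between the pads) lies 19 mm behind it; z points along the fingers, y is the line along which they close (so a half turn about z gives the same grasp; the last joint's range is limited). The gripper opens to 85 mm and grips with 20 to 120 N. Pads are 22 mm wide; open, the fingers measure 114 mm over their backs; the gripper's body (76 mm by 85 mm) begins 54 mm behind the grasp point. The pads swing forward as they close: fully open they stand 13 mm farther back than shut.
Start: joints at [-1.202, 0.241, 0.005, 1.335, 0, 1.571], TCP at [0.18, -0.466, 0.231] pointing down, gripper open.
Joint ranges: [-2.72, 2.72], [-1.05, 1.87], [-1.09, 1.28], [-1.99, 2.15], [-1.42, 1.44], [-3.14, 3.14]. Speed limits (rad/s): [2.79, 2.79, 3.14, 3.14, 3.14, 3.14].

### API

Orientations are given as a unit quaternion [x, y, z, w].
In Python, from workcell import get_obs, camera, job_done, silhouettes gives the robot as it stands. The module is installed in compiled form; this text tells all that it offers.
- The arm moves only by the tool drive_tool, never from a script. Its argument "increments" is a list of rows, each a list of 3 entries, a list of its own where there are three numbers: the shift along the world's x, y, z in mm, then the turn, a rotation vector about the world's x, y, z in degrees, then the opening, from 0 (shut) to 1 (fully open). A call has 1 to 8 rows; each row shifts and turns the commanded pose from where the row before left it; what a row does not reach is not made up. A row lasts 1/12 s, in which the tool goes at most 41.7 mm and 7.16 degrees, less where a joint would pass 70% of its speed; a pose out of reach is approached as far as the arm can. A call is refused whole if a number of a shift passes 41.7 or a number of a turn 7.16, either way. A call with a gripper value outside its range is refused whole. The fingers move at their own pace and stop on an object; the grip force is fixed at half the most. Time passes only in rows, so rows that do not move let the fingers close. It gives the time, the measured TCP pose, the force, the opening and the grip force at its end, in the units of the state.
- get_obs(): the state, without advancing time (a new reading comes with each control period).
- camera(name): name is "side" or "top" or "wrist"; returns a dict with "image" (400x640x3 uint8, red, green, blue), "K" (3x3 intrinsics, pixels), "k1" (the pictures are not rectified: a ray, as slopes to the right and down, at radius r is drawn at 1 + k1 r^2 times it, then the intrinsics apply), "view" (4x4, takes a point from world to camera coordinates). Camera axes: x right, y down, z forward; pixel columns grow to the right and rows downward; lengths in m; the calibration is good to about 2 mm. A picture is of the moment at which its call begins. There is no depth.
- job_done(): hands the job in; it is judged then, once.
Trained networks look in a picture, given as the dict that the camera call returned (one of the last four; its "shot" number tells which), for a name from the list of things; names that differ only in an ending like _2 or _b are one class to them, and where a whole thing is asked for, a point or a joint stands for the part that bears it (a point fixed in the world has none). Each returns a list of dicts, best first, with "conf" (0 to 1); they miss things now and then, are a little off and sometimes report something else, mostly with a low value. They report only what shows in the picture. A call takes as long as a camera call. They do not tell look-alikes from the thing itself.
- silhouettes(query, picture): "region" (400x640 bool, what is visible of it) and "bbox" ([left, top, right, bottom] in pixels, round what is visible of it).
The state is a dict: "clock": time; "joint_pos": joint angles; "joint_vel": joint speeds; "tau": joint torques, N m; "eef_pos": TCP position; "tool_rot": TCP orientation; "ft_force": force on the tool from outside, world axes, zero at the start; "ft_torque": the same for the moment, N m; "grip_width": finger opening in m; "grasp_force": force on a finger pad.
Only numpy, scipy, OpenCV 4.12 (cv2) and the standard library are available. Lean on these libraries where they do the work, as an engineer would, in place of code of your own. Each camera call takes 0.05 s, during which the arm holds its last target. There are 200 camera calls.

### The job

The egg-breakfast things (spice jar, carton, egg cup, timer) stand in a row in the wooden rack. Move all four into the empty metal rack in the reverse order, seen from the robot: what stood leftmost ends up rightmost, second from the left becomes second from the right, and so on. Put each one down gently, without dropping it, upright and close to the middle of its own bay.

Things in the scene. Friction and masses are not known exactly. Their poses are not given: they have to be found in the camera images.
- spice_jar: Upright round spice jar of clear glass with a dark screw cap: 41 mm diameter, 105 mm high. Origin: centre of its underside, z up. Its yaw is arbitrary.
- carton: Upright white-and-blue paper carton with a gable top: 42 mm along its x, 58 mm along its y, 121 mm high; the flat vertical sides reach up to 89 mm, so grip it below that, across the 42 mm. At the start its x lies within 0.1 rad of the wooden rack's x. Origin: centre of its underside, z up.
- egg_cup: White ceramic egg cup standing on its foot: 49 mm across the rim, 63 mm high; narrow waist about 33 mm up, the bowl above it is widest from 42 to 63 mm up. Origin: centre of its underside, z up. Its yaw is arbitrary.
- timer: Round mechanical kitchen timer, white base and red dial (which does not turn here): 64 mm diameter, 62 mm high; the sides are about upright from the bottom to 50 mm up, with a raised grip in the middle of the top. Origin: centre of its underside, z up. Its yaw is arbitrary.
- pad_spice_jar: Square cork pad, 74 x 74 x 4 mm, fixed in the wooden rack; the pad on which the spice jar stands at the start (the four pads look alike). It stays in its place, so it tells where in the row the spice jar stood. Origin: centre of its underside, 6 mm above the worktop; its top is 10 mm above the worktop.
- pad_carton: Square cork pad, 74 x 74 x 4 mm, fixed in the wooden rack; the pad on which the carton stands at the start (the four pads look alike). It stays in its place, so it tells where in the row the carton stood. Origin: centre of its underside, 6 mm above the worktop; its top is 10 mm above the worktop.
- pad_egg_cup: Square cork pad, 74 x 74 x 4 mm, fixed in the wooden rack; the pad on which the egg cup stands at the start (the four pads look alike). It stays in its place, so it tells where in the row the egg cup stood. Origin: centre of its underside, 6 mm above the worktop; its top is 10 mm above the worktop.
- pad_timer: Square cork pad, 74 x 74 x 4 mm, fixed in the wooden rack; the pad on which the timer stands at the start (the four pads look alike). It stays in its place, so it tells where in the row the timer stood. Origin: centre of its underside, 6 mm above the worktop; its top is 10 mm above the worktop.
- wooden_rack: Dark wooden rack, fixed, 86 mm deep, 350 mm long; rails 10 mm, end boards 22 mm high. Holds the four cork pads at x = 0, y = +126, +42, -42, -126 mm in its frame. A wall shelf hangs over the back of the worktop (x > 0.67 m, 0.52 m up). Origin: underside centre, on the worktop; x points away from the robot, y to its left along the row (yaw within 0.1 rad).
- metal_rack: Bright metal rack, fixed, empty at the start, 86 mm deep, 342 mm long, a small wire loop at each end. Four bays at x = 0, y = +126, +42, -42, -126 mm in its frame, 80 x 78 mm inside; floor 10 mm above the worktop, lips and dividers 8 mm above the floor. Origin: underside centre, on the worktop; x points away from the robot, y to its left along the row (yaw within 0.1 rad).
Things that resemble listed ones, but are neither listed nor needed, are in the scene too. What is shaped like the egg_cup but orange is not meant.

How it is judged:
By the outcome, as a careful person would: the job done as asked, in the order asked, and still so for the second after the job is handed in, with the robot touching nothing.
It also fails if it takes over 96 s, if anything falls off the work surface, if the arm or the gripper's body presses on something with over 40 N, if the wrist force passes 120 N, or if a joint passes its speed limit or range.

## Working session

There is one attempt and no reset: what is moved stays moved. The work goes in short steps, Python scripts to look and compute and a tool call to move; the robot and the scene stay as the last step left them, time stands still between calls to the robot, and variables do not carry over. Pictures are saved under pics/ and viewed, at most 14 in all, crops included, and the job is handed in when it is done.

Besides the shell and the picture viewer there is one more tool, called after "Call:" in YAML: its name, and indented under it one key for each argument. drive_tool: Moves the arm, as the interface text tells. Its arguments: {"type":"object","properties":{"increments":{"type":"array"}},"required":["increments"]}

```bash
mkdir -p pics; cat > h.py <<'E'
import numpy as np,cv2
from workcell import *
def save(p,n): cv2.imwrite(f'pics/{n}.png',p['image'][:,:,::-1])
def ray(p,uv):
    K=p['K'];d=np.array([(uv[0]-K[0,2])/K[0,0],(uv[1]-K[1,2])/K[1,1]]);u=d.copy()
    for _ in range(30): u=d/(1+p['k1']*(u@u))
    V=p['view'];R=V[:3,:3];return -R.T@V[:3,3],R.T@np.array([u[0],u[1],1])
def atz(p,uv,z):
    o,d=ray(p,uv);return (o+d*(z-o[2])/d[2])
def proj(p,X):
    X=np.atleast_2d(X)@p['view'][:3,:3].T+p['view'][:3,3];u=X[:,:2]/X[:,2:];r=(u**2).sum(1,keepdims=True)
    u=u*(1+p['k1']*r);return u*[p['K'][0,0],p['K'][1,1]]+p['K'][:2,2]
E
python3 - <<'E'
from h import *
np.set_printoptions(precision=3,suppress=True)
print(get_obs())
for n in ['top','side']:
    p=camera(n);save(p,n+'0');print(n,p['K'].tolist(),p['k1'],p['view'].round(3).tolist())
    for q in ['spice_jar','carton','egg_cup','timer','pad_timer','wooden_rack','metal_rack']:
        for s in silhouettes(q,p):
            r=np.argwhere(s['region']);print(q,round(s['conf'],2),s['bbox'],r.mean(0)[::-1],atz(p,r.mean(0)[::-1],0.01))
E
```

```text
{'clock': 0.0, 'joint_pos': array([-1.202,  0.241,  0.004,  1.335, -0.   ,  1.571]), 'joint_vel': array([-0.001, -0.001, -0.001, -0.001, -0.001,  0.001]), 'tau': array([  0.   , -37.232,  25.241,   0.017,  -0.   ,  -0.   ]), 'eef_pos': array([ 0.18 , -0.466,  0.23 ]), 'tool_rot': array([ 0.983,  0.183, -0.   , -0.001]), 'ft_force': array([0.359, 0.117, 0.473]), 'ft_torque': array([ 0.005, -0.025,  0.002]), 'grasp_force': 0.0, 'grip_width': 0.08570317626390042}
top [[486.38265270014097, 0.0, 329.0216399996323], [0.0, 486.38265270014097, 195.28715701913993], [0.0, 0.0, 1.0]] -0.13971310964891084 [[0.015, -0.999, -0.036, -0.04], [-0.997, -0.012, -0.075, 0.509], [0.075, 0.037, -0.996, 0.888], [0.0, 0.0, 0.0, 1.0]]
spice_jar 0.69 [198.3, 138.6, 235.9, 178.5] [219.818 160.814] [0.574 0.178 0.01 ]
spice_jar 0.64 [190.3, 135.2, 225.1, 168.9] [204.149 153.616] [0.588 0.21  0.01 ]
carton 0.74 [327.1, 128.2, 363.3, 158.0] [345.034 144.201] [ 0.608 -0.062  0.01 ]
egg_cup 0.84 [285.1, 138.3, 311.0, 164.5] [298.594 149.154] [0.597 0.027 0.01 ]
egg_cup 0.73 [440.1, 174.5, 469.7, 201.2] [455.49  187
[... 565 characters left out ...]
395549 [[0.994, -0.111, -0.004, -0.498], [-0.094, -0.824, -0.559, 0.032], [0.059, 0.556, -0.829, 0.934], [0.0, 0.0, 0.0, 1.0]]
carton 0.81 [357.5, 162.8, 385.8, 215.7] [371.178 191.303] [ 0.609 -0.027  0.01 ]
egg_cup 0.92 [354.3, 146.1, 370.9, 181.1] [357.817 159.951] [0.595 0.055 0.01 ]
egg_cup 0.91 [333.9, 282.7, 366.1, 322.2] [347.482 302.361] [ 0.527 -0.254  0.01 ]
timer 0.78 [332.2, 120.3, 364.1, 150.8] [347.335 133.501] [0.584 0.131 0.01 ]
pad_timer 0.62 [334.2, 136.3, 366.9, 156.5] [346.976 149.395] [0.576 0.086 0.01 ]
wooden_rack 0.81 [318.0, 97.2, 395.3, 234.5] [353.98  181.814] [0.578 0.    0.01 ]
metal_rack 0.92 [260.1, 125.7, 307.1, 284.2] [281.732 206.782] [ 0.427 -0.043  0.01 ]
```

```bash
python3 - <<'E'
import cv2
a=cv2.imread('pics/top0.png')[110:280,170:490];cv2.imwrite('pics/top0c.png',cv2.resize(a,None,fx=2.5,fy=2.5,interpolation=3))
a=cv2.imread('pics/side0.png')[60:345,220:440];cv2.imwrite('pics/side0c.png',cv2.resize(a,None,fx=2.1,fy=2.1,interpolation=3))
E
```

```text
(no output)
```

View pics/top0c.png

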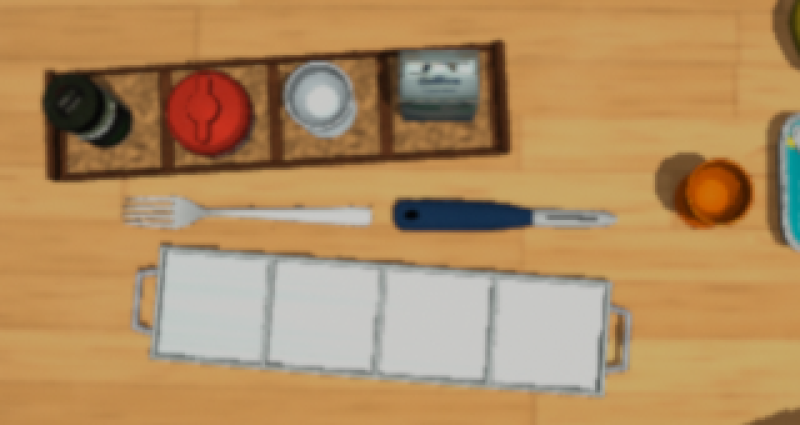

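View pics/side0c.png

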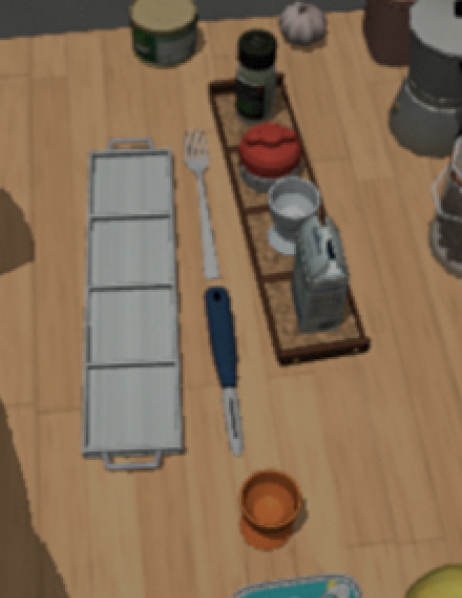

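From the robot's left, the wooden rack holds jar (crop 72,98), timer (208,112), egg cup (319,93) and carton (438,85). The orange cup (715,193) is a decoy. The metal rack below is empty, with corners at about (162,247), (608,282), (602,393) and (152,357). So the metal rack, left to right, becomes carton, egg cup, timer, jar. Next I fit the poses.

```bash
cat > fit.py <<'E'
from h import *
from scipy.optimize import minimize
np.set_printoptions(precision=4,suppress=True)
def ring(r,z,n=32):
    t=np.linspace(0,2*np.pi,n,endpoint=False);return np.c_[r*np.cos(t),r*np.sin(t),0*t+z]
def box(a,b,z): return np.array([[i*a,j*b,z] for i in(-1,1) for j in(-1,1)])
M={'timer':[np.r_[ring(.032,0),ring(.032,.05)]],
 'spice_jar':[np.r_[ring(.0205,0),ring(.0205,.105)]],
 'egg_cup':[np.r_[ring(.0245,.042),ring(.0245,.063)],np.r_[ring(.0245,.042),ring(.012,.033)],np.r_[ring(.012,.033),ring(.02,0)]],
 'carton':[np.r_[box(.021,.029,0),box(.021,.029,.089)],np.r_[box(.021,.029,.089),box(.003,.029,.121)]]}
def mask(p,parts,x,z0):
    c,s=np.cos(x[2]),np.sin(x[2]);R=np.array([[c,-s,0],[s,c,0],[0,0,1]]);m=np.zeros((1200,1920),np.uint8)
    for P in parts:
        uv=(proj(p,P@R.T+[x[0],x[1],z0])+.5)*3-.5
        cv2.fillConvexPoly(m,cv2.convexHull(uv.round().astype(np.int32)),255)
    return cv2.resize(m,(640,400),interpolation=cv2.INTER_AREA)/255.
def fit(name,views,x0,z0=.01,yaw=False):
    def f(v):
        x=[v[0],v[1],v[2]*5 if yaw else 0];e=0
        for p,S in views:
            m=mask(p,M[name],x,z0);e+=1-np.minimum(m,S).sum()/np.maximum(m,S).sum()
        return e
    r=minimize(f,[x0[0],x0[1],0],method='Nelder-Mead',options=dict(initial_simplex=np.array([[0,0,0],[.012,0,0],[0,.012,0],[0,0,.02]])+[x0[0],x0[1],0],xatol=1e-4,fatol=1e-4))
    return r.x*[1,1,5],r.fun
def racks(V,q,L,W,h):
    # yaw+centre from silhouettes: IoU with box
    best=[]
    def f(v):
        e=0
        for p,S in V:
            m=mask(p,[np.r_[box(W/2,L/2,0),box(W/2,L/2,h)]],[v[0],v[1],v[2]*5],0);e+=1-np.minimum(m,S).sum()/np.maximum(m,S).sum()
        return e
    x0=dict(metal_rack=[.43,-.02,0],wooden_rack=[.58,.05,0])[q]
    r=minimize(f,x0,method='Nelder-Mead',options=dict(initial_simplex=np.array([[0,0,0],[.012,0,0],[0,.012,0],[0,0,.02]])+x0,xatol=1e-4,fatol=1e-4));return r.x*[1,1,5],r.fun
E
python3 - <<'E'
from fit import *
P={n:camera(n) for n in('top','side')}
S={n:{q:[s for s in silhouettes(q,P[n])] for q in ['spice_jar','carton','egg_cup','timer','metal_rack','wooden_rack']} for n in P}
for q,x0 in dict(carton=(.6,-.06),egg_cup=(.59,.03),timer=(.58,.11)).items():
    V=[(P[n],S[n][q][0]['region'].astype(float)) for n in P if S[n][q]]
    print(q,fit(q,V,x0,yaw=q=='carton'),[fit(q,[v],x0,yaw=q=='carton') for v in V])
for q,a in dict(metal_rack=(.342,.086,.018),wooden_rack=(.35,.086,.01)).items():
    V=[(P[n],S[n][q][0]['region'].astype(float)) for n in P]
    print(q,racks(V,q,*a),[racks([v],q,*a) for v in V])
# hand-picked corners, top
c=lambda u,v:np.array([u,v])/2.5+[170,110]
for nm,z,pts in [('metal',.018,[(162,247),(608,282),(602,393),(152,357)]),('wood',.018,[(46,72),(503,43),(508,152),(56,180)])]:
    X=np.array([atz(P['top'],c(*u),z)[:2] for u in pts]);d=X[0]-X[1]+X[3]-X[2]
    print(nm,X.mean(0),'yaw',np.arctan2(-d[0],d[1]),'len',np.linalg.norm(d)/2)
print('jar cap',atz(P['top'],c(72,98),.115),'egg rim',atz(P['top'],c(319,93),.073),'timer',atz(P['top'],c(209,113),.055))
print('jar side cap', atz(P['side'],np.array([257,40])/2.1+[220,60],.115))
print('cams',[(-P[n]['view'][:3,:3].T@P[n]['view'][:3,3]) for n in P])
E
```

```text
carton (array([ 0.5988, -0.062 , -0.0374]), np.float64(0.3404980371930705)) [(array([ 0.5992, -0.0626,  0.0417]), np.float64(0.17925883058984904)), (array([ 0.5975, -0.0611, -0.1097]), np.float64(0.13232495082141527))]
egg_cup (array([0.5884, 0.0226, 0.06  ]), np.float64(0.29489441104248404)) [(array([0.5885, 0.0227, 0.0435]), np.float64(0.060201713673687984)), (array([0.5877, 0.0235, 0.0474]), np.float64(0.2290889295265478))]
timer (array([0.5796, 0.1051, 0.0449]), np.float64(0.33026610451081373)) [(array([0.5802, 0.105 , 0.0158]), np.float64(0.1122014347436211)), (array([0.5806, 0.1118, 0.0249]), np.float64(0.21681581557245788))]
metal_rack (array([ 0.4291, -0.0191, -0.0653]), np.float64(0.10868583452734493)) [(array([ 0.4293, -0.0193, -0.0666]), np.float64(0.0460086811537771)), (array([ 0.4288, -0.0192, -0.0658]), np.float64(0.060019624443820696))]
wooden_rack (array([0.5873, 0.0618, 0.0663]), np.float64(1.585302832926125)) [(array([0.5875, 0.062 , 0.069 ]), np.float64(0.7501357988102061)), (array([0.586 , 0.061 , 0.0694]), np.float64(0.8289763829415062))]
metal [ 0.4299 -0.0203] yaw -0.0633984519485369 len 0.3355367389420878
wood [0.5857 0.0608] yaw 0.06936733545013846 len 0.34775481561760485
jar cap [0.5787 0.1878 0.115 ] egg rim [0.5901 0.022  0.073 ] timer [0.5781 0.104  0.055 ]
jar side cap [0.5773 0.1915 0.115 ]
cams [array([ 0.4416, -0.0666,  0.9215]), array([ 0.4433, -0.5478,  0.7908])]
```

Both cameras agree to a few mm, and the four things match the computed pad positions. Moving over the wooden rack and looking with the wrist camera.

Call:
drive_tool:
  increments:
    - [[16,22,1],[0,0,3],1]
    - [[16,22,1],[0,0,3],1]
    - [[16,22,1],[0,0,3],1]
    - [[16,22,1],[0,0,3],1]
    - [[16,22,1],[0,0,3],1]
    - [[16,22,1],[0,0,3],1]
    - [[16,22,1],[0,0,3],1]
    - [[16,22,1],[0,0,3],1]

```text
clock: 2.17
eef_pos: [0.3088, -0.2893, 0.2395]
tool_rot: [0.923, 0.385, 0.0, 0.0]
ft_force: [-0.4, 0.0, -0.4]
grip_width: 0.0853
grasp_force: 0.0
```

Call:
drive_tool:
  increments:
    - [[16,22,1],[0,0,3],1]
    - [[16,22,1],[0,0,3],1]
    - [[16,22,1],[0,0,3],1]
    - [[16,22,1],[0,0,3],1]
    - [[16,22,1],[0,0,3],1]
    - [[16,22,1],[0,0,3],1]
    - [[16,22,1],[0,0,3],1]
    - [[16,22,1],[0,0,3],1]

```text
clock: 2.83
eef_pos: [0.4369, -0.1132, 0.2475]
tool_rot: [0.823, 0.568, 0.0, 0.0]
ft_force: [-0.3, -0.6, -0.4]
grip_width: 0.0852
grasp_force: 0.0
```

Call:
drive_tool:
  increments:
    - [[16,22,1],[0,0,3],1]
    - [[16,22,1],[0,0,3],1]
    - [[16,22,1],[0,0,3],1]
    - [[16,22,1],[0,0,3],1]
    - [[16,22,1],[0,0,3],1]
    - [[16,22,1],[0,0,3],1]
    - [[16,22,1],[0,0,3],1]
    - [[0,0,0],[0,0,0],1]

```text
clock: 3.5
eef_pos: [0.5507, 0.0433, 0.2538]
tool_rot: [0.704, 0.71, 0.001, -0.0]
ft_force: [0.3, -0.4, -0.2]
grip_width: 0.0853
grasp_force: 0.0
```

```bash
cat >> fit.py <<'E'
def pose():
    from scipy.spatial.transform import Rotation as R
    o=get_obs();m=R.from_quat(o['tool_rot']).as_matrix();print('t',round(o['clock'],2),'tcp',o['eef_pos'],'yawy',np.degrees(np.arctan2(m[1,1],m[0,1])).round(2),'zax',m[:,2],'w',round(o['grip_width'],4),'F',o['ft_force'],o['joint_pos'])
E
python3 - <<'E'
from fit import *
pose();p=camera('wrist');save(p,'w1');print('cam',-p['view'][:3,:3].T@p['view'][:3,3])
for q,x0 in dict(carton=(.6,-.06),egg_cup=(.59,.022),timer=(.58,.105),spice_jar=(.578,.19)).items():
    for s in silhouettes(q,p): print(q,s['conf'],s['bbox'],fit(q,[(p,s['region'].astype(float))],x0,yaw=q=='carton'))
E
```

```text
t 3.5 tcp [0.5507 0.0433 0.2538] yawy 0.47 zax [ 0.0015  0.0017 -1.    ] w 0.0853 F [ 0.3446 -0.4263 -0.1673] [0.0777 0.3371 0.1948 1.4269 0.0016 1.6403]
cam [0.5489 0.1211 0.3965]
carton 0.56 [340.1, 219.5, 377.8, 301.4] (array([ 0.5969, -0.0583,  0.1514]), np.float64(0.1613857911509754))
egg_cup 0.69 [331.2, 166.1, 376.7, 214.8] (array([0.5883, 0.0254, 0.0642]), np.float64(0.05429668809083499))
egg_cup 0.46 [294.5, 328.8, 318.7, 342.5] (array([0.59 , 0.022, 0.   ]), np.float64(1.0))
timer 0.72 [323.1, 93.4, 376.2, 150.7] (array([0.5789, 0.1077, 0.0023]), np.float64(0.08397548271556687))
spice_jar 0.95 [326.3, 4.0, 375.8, 72.0] (array([0.5762, 0.19  , 0.0283]), np.float64(0.07780775526683947))
```

View pics/w1.png

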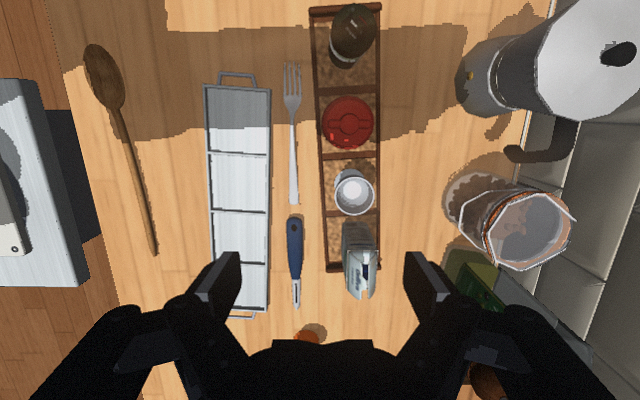

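The wrist view confirms the row: jar (350,35), timer (348,122), egg cup (354,190), carton (362,262). The fits agree within 3 mm. Jar first.

Call:
drive_tool:
  increments:
    - [[4,21,-10],[0,0,0],1]
    - [[4,21,-10],[0,0,0],1]
    - [[4,21,-10],[0,0,0],1]
    - [[4,21,-10],[0,0,0],1]
    - [[4,21,-10],[0,0,0],1]
    - [[3,21,-10],[0,0,0],1]
    - [[3,21,-10],[0,0,0],1]
    - [[0,0,0],[0,0,0],1]

```text
clock: 4.42
eef_pos: [0.5731, 0.1886, 0.182]
tool_rot: [0.706, 0.709, -0.001, -0.001]
ft_force: [-0.2, -0.8, 0.5]
grip_width: 0.0854
grasp_force: 0.0
```

```bash
python3 - <<'E'
from fit import *
pose();P={n:camera(n) for n in ('wrist','side')};save(P['wrist'],'w2')
for n,p in P.items():
  for s in silhouettes('spice_jar',p): print(n,s['conf'],s['bbox'],fit('spice_jar',[(p,s['region'].astype(float))],(.577,.19)))
E
```

```text
t 4.42 tcp [0.5731 0.1886 0.182 ] yawy 0.25 zax [-0.0032  0.0004 -1.    ] w 0.0854 F [-0.1604 -0.8097  0.4899] [0.3172 0.472  0.2114 1.313  0.0014 1.8836]
wrist 0.71 [301.4, 165.5, 353.3, 234.2] (array([ 0.5765,  0.1921, -0.0206]), np.float64(0.04660375160200381))
wrist 0.63 [304.5, 277.6, 361.3, 326.4] (array([0.577, 0.19 , 0.   ]), np.float64(1.0))
side 0.86 [333.2, 74.0, 351.3, 120.8] (array([0.5763, 0.1913, 0.0628]), np.float64(0.10500613819315163))
side 0.29 [359.0, 164.8, 386.2, 218.9] (array([0.577, 0.19 , 0.   ]), np.float64(1.0))
```

View pics/w2.png

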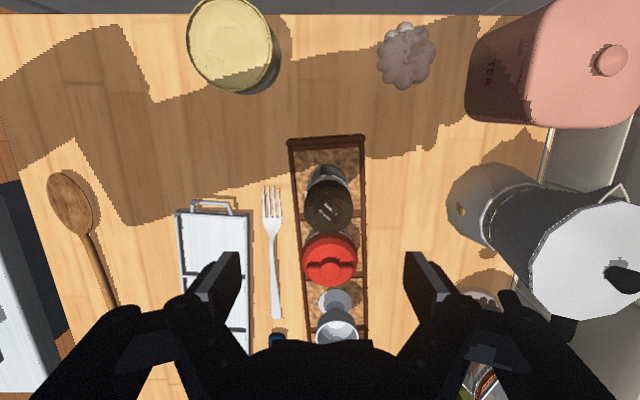

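The jar (328,200) is upright and clear of the moka pot, at (0.5765, 0.1915). Descending, then gripping.

Call:
drive_tool:
  increments:
    - [[3,3,-20],[0,0,0],1]
    - [[0,0,-20],[0,0,0],1]
    - [[0,0,-20],[0,0,0],1]
    - [[0,0,-20],[0,0,0],1]
    - [[0,0,-20],[0,0,0],1]
    - [[0,0,-15],[0,0,0],1]
    - [[0,0,-12],[0,0,0],1]
    - [[0,0,0],[0,0,0],1]

```text
clock: 5.28
eef_pos: [0.5756, 0.1875, 0.0553]
tool_rot: [0.707, 0.707, -0.002, -0.001]
ft_force: [-0.5, 0.7, -0.1]
grip_width: 0.085
grasp_force: 0.0
```

Call:
drive_tool:
  increments:
    - [[0,0,0],[0,0,0],0]
    - [[0,0,0],[0,0,0],0]
    - [[0,0,0],[0,0,0],0]
    - [[0,0,0],[0,0,0],0]
    - [[0,0,0],[0,0,0],0]
    - [[0,0,0],[0,0,0],0]
    - [[0,0,0],[0,0,0],0]
    - [[0,0,0],[0,0,0],0]

```text
clock: 5.95
eef_pos: [0.5783, 0.1898, 0.059]
tool_rot: [0.706, 0.708, 0.001, 0.001]
ft_force: [-1.6, -1.6, 6.2]
grip_width: 0.0396
grasp_force: 60.3
```

Call:
drive_tool:
  increments:
    - [[0,0,6],[0,0,0],0]
    - [[0,0,12],[0,0,0],0]
    - [[0,0,18],[0,0,0],0]
    - [[0,0,18],[0,0,0],0]
    - [[0,0,18],[0,0,0],0]
    - [[0,0,18],[0,0,0],0]
    - [[0,0,10],[0,0,0],0]
    - [[0,0,0],[0,0,0],0]

```text
clock: 6.62
eef_pos: [0.5787, 0.1902, 0.1601]
tool_rot: [0.706, 0.708, 0.002, 0.001]
ft_force: [0.3, 0.6, -0.8]
grip_width: 0.0396
grasp_force: 60.4
```

Call:
drive_tool:
  increments:
    - [[-5,-8,0],[0,0,0],0]
    - [[-10,-17,0],[0,0,0],0]
    - [[-11,-22,0],[0,0,0],0]
    - [[-11,-24,0],[0,0,0],0]
    - [[-11,-24,0],[0,0,0],0]
    - [[-11,-24,0],[0,0,0],0]
    - [[-11,-24,0],[0,0,0],0]
    - [[-11,-24,0],[0,0,0],0]

```text
clock: 7.28
eef_pos: [0.4936, 0.0211, 0.1554]
tool_rot: [0.706, 0.708, -0.002, -0.001]
ft_force: [0.5, -1.3, -1.1]
grip_width: 0.0398
grasp_force: 60.5
```

Call:
drive_tool:
  increments:
    - [[-11,-24,0],[0,0,-1],0]
    - [[-11,-24,0],[0,0,-1],0]
    - [[-11,-24,0],[0,0,-1],0]
    - [[-11,-24,0],[0,0,-1],0]
    - [[-11,-24,0],[0,0,0],0]
    - [[-11,-24,0],[0,0,0],0]
    - [[-9,-16,0],[0,0,0],0]
    - [[0,-8,0],[0,0,0],0]

```text
clock: 7.95
eef_pos: [0.4175, -0.1467, 0.1556]
tool_rot: [0.732, 0.682, -0.002, -0.002]
ft_force: [-0.1, 0.5, -1.4]
grip_width: 0.0396
grasp_force: 60.6
```

Call:
drive_tool:
  increments:
    - [[0,0,0],[0,0,0],0]
    - [[0,0,0],[0,0,0],0]
    - [[0,0,0],[0,0,0],0]

```text
clock: 8.2
eef_pos: [0.4212, -0.1447, 0.1568]
tool_rot: [0.73, 0.683, -0.0, -0.001]
ft_force: [-0.4, 0.3, -1.5]
grip_width: 0.0395
grasp_force: 60.6
```

```bash
python3 - <<'E'
from fit import *
pose();P={n:camera(n) for n in ('side','top','wrist')};
a=P['wrist']['image'];save(P['wrist'],'w3');pose()
bay=np.array([.4209,-.145,.01])
for n,p in P.items():
  for s in silhouettes('spice_jar',p):
    for z in (.11,): print(n,s['conf'],s['bbox'],fit('spice_jar',[(p,s['region'].astype(float))],(.421,-.145),z0=z))
  for s in silhouettes('metal_rack',p): print(n,s['conf'],s['bbox'],racks([(p,s['region'].astype(float))],'metal_rack',.342,.086,.018))
E
```

```text
t 8.2 tcp [ 0.4212 -0.1447  0.1568] yawy -3.83 zax [-0.0008  0.0008 -1.    ] w 0.0395 F [-0.397   0.2502 -1.5097] [-0.3312  0.184  -0.2687  1.1191  0.0005  1.3064]
t 8.35 tcp [ 0.4215 -0.1445  0.1571] yawy -3.77 zax [-0.0003  0.0003 -1.    ] w 0.0397 F [-0.4732 -0.3285 -1.5642] [-0.3304  0.1837 -0.2681  1.1194  0.0002  1.3062]
side 0.92 [261.1, 192.5, 292.0, 235.2] (array([ 0.4195, -0.1476,  0.0624]), np.float64(0.27334266715284183))
side 0.85 [256.6, 131.0, 305.4, 284.7] (array([ 0.4286, -0.0286, -0.065 ]), np.float64(0.5755297322206926))
top 0.73 [219.1, 208.4, 396.1, 264.3] (array([ 0.4311,  0.0057, -0.0714]), np.float64(0.1735605120317567))
top 0.47 [196.6, 140.0, 234.5, 181.3] (array([ 0.43, -0.02,  0.  ]), np.float64(1.0))
wrist 0.56 [269.4, 197.4, 373.0, 346.8] (array([ 0.4204, -0.1367, -0.0179]), np.float64(0.19346796751255357))
wrist 0.73 [273.4, 2.0, 375.6, 229.2] (array([ 0.4312,  0.0113, -0.0633]), np.float64(0.054351899245565494))
```

View pics/w3.png

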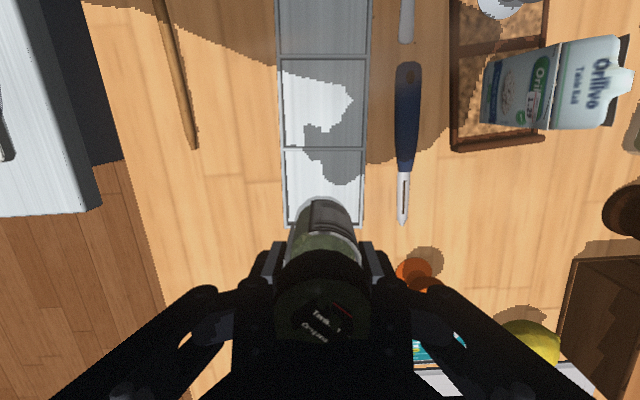

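The jar is held upright over the right-hand bay. Lowering.

Call:
drive_tool:
  increments:
    - [[0,0,-10],[0,0,0],0]
    - [[0,0,-20],[0,0,0],0]
    - [[0,0,-20],[0,0,0],0]
    - [[0,0,-20],[0,0,0],0]
    - [[0,0,-12],[0,0,0],0]
    - [[0,0,-8],[0,0,0],0]
    - [[0,0,-5],[0,0,0],0]
    - [[0,0,-2],[0,0,0],0]

```text
clock: 9.32
eef_pos: [0.4212, -0.1453, 0.0599]
tool_rot: [0.731, 0.683, -0.0, -0.0]
ft_force: [-0.4, -0.3, -1.9]
grip_width: 0.0396
grasp_force: 60.5
```

Call:
drive_tool:
  increments:
    - [[0,0,0],[0,0,0],0]
    - [[0,0,-1],[0,0,0],0]
    - [[0,0,-1],[0,0,0],0]
    - [[0,0,0],[0,0,0],0]
    - [[0,0,0],[0,0,0],0]

```text
clock: 9.73
eef_pos: [0.4221, -0.1457, 0.059]
tool_rot: [0.731, 0.683, 0.0, 0.001]
ft_force: [0.8, -0.9, 1.0]
grip_width: 0.0399
grasp_force: 60.7
```

Call:
drive_tool:
  increments:
    - [[0,0,-1],[0,0,0],0]
    - [[0,0,0],[0,0,0],0]
    - [[0,0,0],[0,0,0],0.55]
    - [[0,0,0],[0,0,0],0.6]
    - [[0,0,0],[0,0,0],0.8]
    - [[0,0,0],[0,0,0],1]
    - [[0,0,0],[0,0,0],1]
    - [[0,0,0],[0,0,0],1]

```text
clock: 10.4
eef_pos: [0.4212, -0.1453, 0.0571]
tool_rot: [0.731, 0.683, -0.0, -0.0]
ft_force: [0.1, -0.7, 0.5]
grip_width: 0.0853
grasp_force: 0.0
```

Call:
drive_tool:
  increments:
    - [[0,0,8],[0,0,0],1]
    - [[0,0,18],[0,0,0],1]
    - [[0,0,22],[0,0,0],1]
    - [[0,0,22],[0,0,0],1]
    - [[0,0,22],[0,0,0],1]
    - [[0,0,15],[0,0,0],1]
    - [[0,0,0],[0,0,0],1]

```text
clock: 10.98
eef_pos: [0.4236, -0.1462, 0.1682]
tool_rot: [0.731, 0.683, 0.002, 0.003]
ft_force: [0.2, -0.4, 0.1]
grip_width: 0.0857
grasp_force: 0.0
```

```bash
python3 - <<'E'
from fit import *
pose();P={n:camera(n) for n in ('side','top','wrist')};save(P['side'],'s4')
for n,p in P.items():
  for q,x in dict(spice_jar=(.421,-.145),carton=(.598,-.06)).items():
   for s in silhouettes(q,p):
    print(n,q,s['conf'],s['bbox'],fit(q,[(p,s['region'].astype(float))],x,yaw=q=='carton'))
a=cv2.imread('pics/s4.png')[60:345,220:480];cv2.imwrite('pics/s4c.png',cv2.resize(a,None,fx=2,fy=2,interpolation=3))
E
```

```text
t 10.98 tcp [ 0.4236 -0.1462  0.1682] yawy -3.87 zax [ 0.0069 -0.0024 -1.    ] w 0.0857 F [ 0.2471 -0.3509  0.1333] [-0.3323  0.1733 -0.2501  1.1402  0.      1.306 ]
side spice_jar 0.57 [265.9, 215.7, 292.1, 263.2] (array([ 0.4188, -0.1445, -0.0073]), np.float64(0.11153667467799222))
side carton 0.7 [357.9, 162.9, 386.9, 219.2] (array([ 0.5972, -0.063 , -0.1301]), np.float64(0.1440521960772787))
top carton 0.76 [328.6, 129.7, 361.5, 156.2] (array([ 0.5981, -0.0601, -0.0023]), np.float64(0.2882250505224234))
wrist spice_jar 0.78 [294.2, 167.8, 349.5, 245.8] (array([ 0.421 , -0.1432, -0.0029]), np.float64(0.05056639205233837))
wrist carton 0.63 [476.0, 35.7, 619.3, 126.9] (array([ 0.5965, -0.0646,  0.0247]), np.float64(0.19559052434454616))
```

View pics/s4c.png

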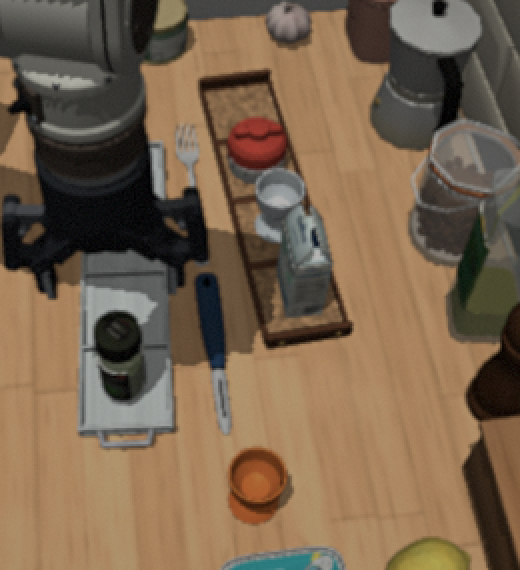

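The jar stands in the rightmost bay (crop 120,355), about 1–2 mm from its middle. Next the carton.

Call:
drive_tool:
  increments:
    - [[12,6,2],[0,0,1],1]
    - [[24,11,2],[0,0,1],1]
    - [[28,13,2],[0,0,1],1]
    - [[28,13,0],[0,0,1],1]
    - [[28,13,0],[0,0,1],1]
    - [[28,13,0],[0,0,1],1]
    - [[18,10,0],[0,0,0],1]
    - [[10,5,0],[0,0,0],1]

```text
clock: 12.1
eef_pos: [0.5993, -0.0598, 0.1692]
tool_rot: [0.693, 0.721, 0.0, -0.0]
ft_force: [0.2, 0.0, -0.1]
grip_width: 0.0857
grasp_force: 0.0
```

Call:
drive_tool:
  increments:
    - [[0,0,0],[0,0,0],1]
    - [[0,0,0],[0,0,0],1]

```text
clock: 12.27
eef_pos: [0.5969, -0.0611, 0.1692]
tool_rot: [0.694, 0.72, -0.001, -0.001]
ft_force: [-0.1, 0.3, 0.1]
grip_width: 0.0854
grasp_force: 0.0
```

```bash
python3 - <<'E'
from fit import *
pose();p=camera('wrist');save(p,'w5');pose()
for q,x in dict(carton=(.598,-.06),egg_cup=(.588,.024),timer=(.579,.106)).items():
   for s in silhouettes(q,p):
    print(q,s['conf'],s['bbox'],fit(q,[(p,s['region'].astype(float))],x,yaw=q=='carton'))
E
```

```text
t 12.27 tcp [ 0.5969 -0.0611  0.1692] yawy 2.18 zax [-0.0021 -0.0001 -1.    ] w 0.0854 F [-0.1266  0.3355  0.1409] [-0.1019  0.4713  0.1765  1.278  -0.0003  1.4309]
t 12.32 tcp [ 0.5963 -0.0615  0.1695] yawy 2.13 zax [-0.0021 -0.0001 -1.    ] w 0.0857 F [-0.0701 -1.0163 -0.5076] [-0.1026  0.4702  0.1755  1.2782 -0.0003  1.431 ]
carton 0.62 [298.3, 159.4, 348.8, 255.6] (array([ 0.5979, -0.0574,  0.0398]), np.float64(0.22399617085735413))
egg_cup 0.71 [285.8, 67.9, 350.5, 133.3] (array([0.589 , 0.0237, 0.0378]), np.float64(0.024669267585170518))
egg_cup 0.59 [242.3, 312.5, 281.4, 354.3] (array([0.588, 0.024, 0.   ]), np.float64(1.0))
timer 0.86 [273.3, 0.0, 350.0, 45.0] (array([0.5796, 0.1101, 0.0687]), np.float64(0.024544910003544418))
```

View pics/w5.png

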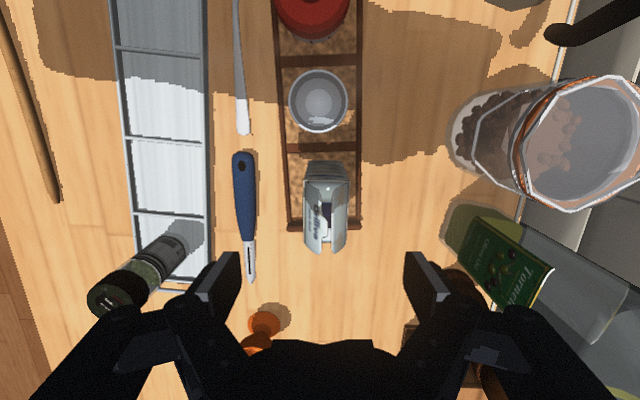

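The carton (325,205) stands between the open fingers and square to the tool. Descending and gripping.

Call:
drive_tool:
  increments:
    - [[1,0,-10],[0,0,0],1]
    - [[0,0,-20],[0,0,0],1]
    - [[0,0,-20],[0,0,0],1]
    - [[0,0,-20],[0,0,0],1]
    - [[0,0,-18],[0,0,0],1]
    - [[0,0,-12],[0,0,0],1]
    - [[0,0,-4],[0,0,0],1]
    - [[0,0,0],[0,0,0],1]

```text
clock: 13.13
eef_pos: [0.5966, -0.0616, 0.0646]
tool_rot: [0.694, 0.72, -0.001, -0.001]
ft_force: [-0.3, 0.6, 0.2]
grip_width: 0.0853
grasp_force: 0.0
```

Call:
drive_tool:
  increments:
    - [[0,0,0],[0,0,0],0.6]
    - [[0,0,0],[0,0,0],0.5]
    - [[0,0,0],[0,0,0],0.3]
    - [[0,0,0],[0,0,0],0]
    - [[0,0,0],[0,0,0],0]
    - [[0,0,0],[0,0,0],0]
    - [[0,0,0],[0,0,0],0]
    - [[0,0,0],[0,0,0],0]

```text
clock: 13.8
eef_pos: [0.5994, -0.0615, 0.0677]
tool_rot: [0.694, 0.72, 0.001, 0.001]
ft_force: [-0.4, -0.5, 5.5]
grip_width: 0.0415
grasp_force: 61.0
```

Call:
drive_tool:
  increments:
    - [[0,0,6],[0,0,0],0]
    - [[0,0,14],[0,0,0],0]
    - [[0,0,20],[0,0,0],0]
    - [[0,0,20],[0,0,0],0]
    - [[0,0,20],[0,0,0],0]
    - [[0,0,20],[0,0,0],0]
    - [[-6,4,14],[0,0,0],0]
    - [[-10,8,6],[0,0,0],0]

```text
clock: 14.47
eef_pos: [0.5834, -0.0499, 0.1885]
tool_rot: [0.694, 0.72, 0.001, 0.001]
ft_force: [0.1, 0.9, -1.1]
grip_width: 0.0412
grasp_force: 60.4
```

Call:
drive_tool:
  increments:
    - [[-16,16,0],[0,0,-1],0]
    - [[-20,20,0],[0,0,-1],0]
    - [[-20,22,0],[0,0,-1],0]
    - [[-20,22,0],[0,0,-1],0]
    - [[-20,22,0],[0,0,-1],0]
    - [[-20,22,0],[0,0,-1],0]
    - [[-18,20,0],[0,0,0],0]
    - [[-10,12,0],[0,0,0],0]

```text
clock: 15.13
eef_pos: [0.4344, 0.1081, 0.1854]
tool_rot: [0.73, 0.684, -0.001, -0.001]
ft_force: [-0.5, 0.4, -0.4]
grip_width: 0.041
grasp_force: 60.4
```

Call:
drive_tool:
  increments:
    - [[0,0,0],[0,0,0],0]
    - [[0,0,0],[0,0,0],0]
    - [[0,0,0],[0,0,0],0]

```text
clock: 15.38
eef_pos: [0.4381, 0.1064, 0.186]
tool_rot: [0.731, 0.683, -0.0, 0.0]
ft_force: [0.3, -0.5, -1.0]
grip_width: 0.0411
grasp_force: 60.4
```

```bash
python3 - <<'E'
from fit import *
pose();P={n:camera(n) for n in ('side','wrist','top')};pose()
for n,p in P.items():
   for s in silhouettes('carton',p):
    print(n,s['conf'],s['bbox'],fit('carton',[(p,s['region'].astype(float))],(.4375,.106),z0=.13,yaw=True))
save(P['wrist'],'w6');save(P['side'],'s6')
a=np.hstack([cv2.resize(P[n]['image'][:,:,::-1],None,fx=.62,fy=.62,interpolation=cv2.INTER_AREA) for n in('side','wrist')]);cv2.imwrite('pics/c6.png',a)
E
```

```text
t 15.38 tcp [0.4381 0.1064 0.186 ] yawy -3.86 zax [-0.0003 -0.0004 -1.    ] w 0.0411 F [ 0.2998 -0.5237 -0.9669] [ 0.2385  0.1708 -0.2041  1.1963 -0.0004  1.8766]
t 15.53 tcp [0.4387 0.1059 0.1861] yawy -3.95 zax [-0.0002 -0.0002 -1.    ] w 0.0411 F [-0.0533  0.0159  0.114 ] [ 0.2371  0.1716 -0.203   1.1964 -0.0002  1.8768]
side 0.76 [263.7, 61.8, 286.4, 120.6] (array([0.437 , 0.1072, 0.0103]), np.float64(0.19301768468255232))
wrist 0.58 [281.4, 179.8, 365.8, 343.5] (array([0.4375, 0.106 , 0.    ]), np.float64(0.3213404529468765))
wrist 0.55 [415.2, 208.0, 478.2, 267.1] (array([0.4375, 0.106 , 0.    ]), np.float64(1.0))
top 0.55 [234.6, 218.2, 260.2, 245.5] (array([0.4393, 0.0646, 0.0964]), np.float64(0.6552249923086473))
```

View pics/c6.png

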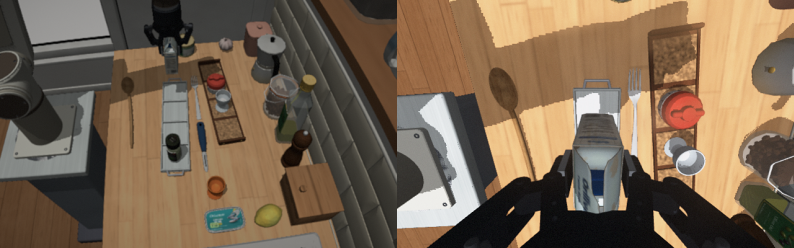

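The carton hangs straight over the leftmost bay. Lowering.

Call:
drive_tool:
  increments:
    - [[0,0,-10],[0,0,0],0]
    - [[0,0,-22],[0,0,0],0]
    - [[0,0,-22],[0,0,0],0]
    - [[0,0,-22],[0,0,0],0]
    - [[0,0,-18],[0,0,0],0]
    - [[0,0,-12],[0,0,0],0]
    - [[0,0,-8],[0,0,0],0]
    - [[0,0,-3],[0,0,0],0]

```text
clock: 16.35
eef_pos: [0.4376, 0.1062, 0.068]
tool_rot: [0.731, 0.683, -0.001, -0.001]
ft_force: [-0.6, 0.4, -2.0]
grip_width: 0.0411
grasp_force: 60.5
```

Call:
drive_tool:
  increments:
    - [[0,0,0],[0,0,0],0]
    - [[0,0,-1],[0,0,0],0]
    - [[0,0,-1],[0,0,0],0]
    - [[0,0,0],[0,0,0],0]
    - [[0,0,0],[0,0,0],0]

```text
clock: 16.77
eef_pos: [0.4387, 0.1067, 0.0679]
tool_rot: [0.731, 0.683, 0.001, 0.0]
ft_force: [1.3, -0.0, -0.9]
grip_width: 0.0408
grasp_force: 60.5
```

Call:
drive_tool:
  increments:
    - [[0,0,-1],[0,0,0],0]
    - [[0,0,-1],[0,0,0],0]
    - [[0,0,0],[0,0,0],0]
    - [[0,0,0],[0,0,0],0]

```text
clock: 17.1
eef_pos: [0.4389, 0.1068, 0.0676]
tool_rot: [0.731, 0.683, 0.001, 0.001]
ft_force: [-3.6, -1.1, 15.9]
grip_width: 0.0409
grasp_force: 62.3
```

Contact (16 N). Releasing and backing up.

Call:
drive_tool:
  increments:
    - [[0,0,1],[0,0,0],0]
    - [[0,0,0],[0,0,0],0.55]
    - [[0,0,0],[0,0,0],0.6]
    - [[0,0,0],[0,0,0],0.8]
    - [[0,0,0],[0,0,0],1]
    - [[0,0,0],[0,0,0],1]
    - [[0,0,0],[0,0,0],1]
    - [[0,0,8],[0,0,0],1]

```text
clock: 17.77
eef_pos: [0.4369, 0.1063, 0.0732]
tool_rot: [0.731, 0.683, -0.001, -0.001]
ft_force: [0.3, -0.6, -0.4]
grip_width: 0.0853
grasp_force: 0.0
```

Call:
drive_tool:
  increments:
    - [[0,0,18],[0,0,0],1]
    - [[0,0,22],[0,0,0],1]
    - [[0,0,22],[0,0,0],1]
    - [[0,0,22],[0,0,0],1]
    - [[0,0,15],[0,0,0],1]
    - [[0,0,0],[0,0,0],1]

```text
clock: 18.27
eef_pos: [0.4407, 0.1072, 0.1773]
tool_rot: [0.731, 0.683, 0.003, 0.002]
ft_force: [0.1, 0.3, 0.1]
grip_width: 0.0853
grasp_force: 0.0
```

```bash
python3 - <<'E'
from fit import *
pose();P={n:camera(n) for n in ('side','wrist')};pose()
for n,p in P.items():
  for q,x in dict(carton=(.4375,.106),timer=(.579,.106),egg_cup=(.589,.024)).items():
   for s in silhouettes(q,p):
    print(n,q,s['conf'],s['bbox'],fit(q,[(p,s['region'].astype(float))],x,yaw=q=='carton'))
E
```

```text
t 18.27 tcp [0.4407 0.1072 0.1773] yawy -3.87 zax [ 0.0072  0.0018 -1.    ] w 0.0853 F [0.0995 0.3354 0.0882] [ 0.2386  0.1764 -0.2212  1.1658  0.      1.877 ]
t 18.37 tcp [0.4387 0.1067 0.174 ] yawy -3.87 zax [ 0.0017  0.0004 -1.    ] w 0.0854 F [ 0.5731 -0.0883 -1.0887] [ 0.2386  0.1793 -0.2266  1.163   0.      1.877 ]
side carton 0.78 [270.0, 104.1, 290.1, 159.0] (array([ 0.4377,  0.105 , -0.0419]), np.float64(0.13472419471196617))
side timer 0.76 [332.9, 119.3, 364.1, 149.3] (array([0.5814, 0.1112, 0.0012]), np.float64(0.23389683772774006))
side egg_cup 0.74 [351.1, 144.1, 372.4, 181.2] (array([0.5884, 0.0225, 0.0248]), np.float64(0.0868515028787391))
side egg_cup 0.7 [331.9, 284.9, 366.1, 320.3] (array([0.589, 0.024, 0.   ]), np.float64(1.0))
wrist carton 0.7 [297.8, 161.2, 343.5, 248.3] (array([ 0.4386,  0.1112, -0.0408]), np.float64(0.23502549216534385))
wrist timer 0.68 [424.1, 147.1, 500.7, 213.0] (array([0.5783, 0.1087, 0.0668]), np.float64(0.15440960056510034))
wrist egg_cup 0.77 [432.2, 223.5, 499.8, 289.1] (array([0.5886, 0.0247, 0.0151]), np.float64(0.06470990199238025))
```

Call:
drive_tool:
  increments:
    - [[10,0,0],[0,0,0],1]
    - [[20,0,0],[0,0,0],1]
    - [[24,0,0],[0,0,0],1]
    - [[24,0,-5],[0,0,0],1]
    - [[24,0,-10],[0,0,0],1]
    - [[22,0,-10],[0,0,0],1]
    - [[16,0,-5],[0,0,0],1]
    - [[0,0,0],[0,0,0],1]

```text
clock: 19.33
eef_pos: [0.5808, 0.1063, 0.1406]
tool_rot: [0.731, 0.683, -0.001, -0.0]
ft_force: [0.2, -0.0, 0.3]
grip_width: 0.0852
grasp_force: 0.0
```

Call:
drive_tool:
  increments:
    - [[0,0,0],[0,0,0],1]
    - [[0,0,0],[0,0,0],1]

```text
clock: 19.5
eef_pos: [0.5777, 0.1065, 0.1429]
tool_rot: [0.731, 0.683, -0.001, -0.0]
ft_force: [-0.7, 0.1, -0.6]
grip_width: 0.0853
grasp_force: 0.0
```

```bash
python3 - <<'E'
from fit import *
pose();p=camera('wrist');pose();save(p,'w7')
for q,x in dict(timer=(.579,.106),egg_cup=(.589,.024)).items():
   for s in silhouettes(q,p):
    print(q,s['conf'],s['bbox'],fit(q,[(p,s['region'].astype(float))],x))
E
```

```text
t 19.5 tcp [0.5777 0.1065 0.1429] yawy -3.87 zax [-0.0014 -0.0002 -1.    ] w 0.0853 F [-0.6561  0.0728 -0.6451] [0.1823 0.463  0.0925 1.2017 0.     1.8207]
t 19.55 tcp [0.5777 0.1066 0.1434] yawy -3.86 zax [-0.0006 -0.     -1.    ] w 0.0852 F [0.3861 0.4295 0.3011] [0.1824 0.4619 0.0921 1.2016 0.0001 1.8207]
timer 0.98 [293.7, 162.4, 361.9, 234.9] (array([ 0.5803,  0.1108, -0.0408]), np.float64(0.14803968787550525))
egg_cup 0.81 [314.8, 243.5, 369.6, 320.3] (array([ 0.5892,  0.0246, -0.0114]), np.float64(0.05723577352804987))
```

View pics/w7.png

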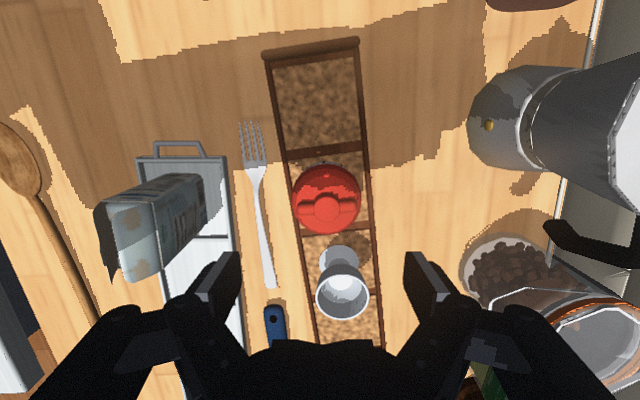

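The timer (327,199) is centred between the fingers, with the egg cup (342,290) clear. I check its centre by the ray at dial height.

```bash
python3 - <<'E'
from fit import *
p=camera('wrist')
r=silhouettes('timer',p)[0]['region'];ys,xs=np.nonzero(r);print(xs.mean(),ys.mean())
for z in(.055,.062,.068): print(z,atz(p,(xs.mean(),ys.mean()),z),atz(p,(328,200),z))
red=(p['image'][...,0]>110)&(p['image'][...,1]<70)&r;ys,xs=np.nonzero(red);print(xs.min(),xs.max(),ys.min(),ys.max())
M['timer']=[np.r_[ring(.032,0),ring(.032,.05),ring(.03,.056)],np.r_[ring(.02,.05),ring(.02,.062)]]
print(fit('timer',[(p,r.astype(float))],(.579,.106)))
E
```

```text
325.6069552164123 197.48961721290968
0.055 [0.5807 0.1129 0.055 ] [0.5826 0.1104 0.055 ]
0.062 [0.5807 0.115  0.062 ] [0.5826 0.1127 0.062 ]
0.068 [0.5808 0.1169 0.068 ] [0.5826 0.1146 0.068 ]
291 360 169 233
(array([ 0.581 ,  0.1093, -0.0309]), np.float64(0.16115452514104422))
```

Call:
drive_tool:
  increments:
    - [[2,0,-10],[0,0,0],1]
    - [[0,0,-22],[0,0,0],1]
    - [[0,0,-24],[0,0,0],1]
    - [[0,0,-24],[0,0,0],1]
    - [[0,0,-20],[0,0,0],1]
    - [[0,0,-14],[0,0,0],1]
    - [[0,0,-7],[0,0,0],1]
    - [[0,0,0],[0,0,0],1]

```text
clock: 20.42
eef_pos: [0.5784, 0.1063, 0.02]
tool_rot: [0.731, 0.683, -0.002, -0.001]
ft_force: [-0.1, 0.9, 0.5]
grip_width: 0.0855
grasp_force: 0.0
```

Call:
drive_tool:
  increments:
    - [[0,0,0],[0,0,0],0.85]
    - [[0,0,0],[0,0,0],0.75]
    - [[0,0,0],[0,0,0],0.6]
    - [[0,0,0],[0,0,0],0]
    - [[0,0,0],[0,0,0],0]
    - [[0,0,0],[0,0,0],0]
    - [[0,0,0],[0,0,0],0]

```text
clock: 21.0
eef_pos: [0.5817, 0.1069, 0.0243]
tool_rot: [0.731, 0.683, 0.002, 0.001]
ft_force: [-0.7, 0.5, 6.0]
grip_width: 0.0612
grasp_force: 65.9
```

Call:
drive_tool:
  increments:
    - [[0,0,6],[0,0,0],0]
    - [[0,0,14],[0,0,0],0]
    - [[0,0,20],[0,0,0],0]
    - [[0,0,20],[0,0,0],0]
    - [[0,0,20],[0,0,0],0]
    - [[-8,-6,10],[0,0,0],0]
    - [[-14,-14,0],[0,0,0],0]
    - [[-18,-20,0],[0,0,0],0]

```text
clock: 21.67
eef_pos: [0.5407, 0.0671, 0.1132]
tool_rot: [0.73, 0.684, 0.001, 0.001]
ft_force: [-0.5, -1.1, -0.5]
grip_width: 0.0613
grasp_force: 65.4
```

Call:
drive_tool:
  increments:
    - [[-20,-22,0],[0,0,0],0]
    - [[-20,-22,0],[0,0,0],0]
    - [[-20,-22,0],[0,0,0],0]
    - [[-20,-22,0],[0,0,0],0]
    - [[-18,-20,0],[0,0,0],0]
    - [[-12,-14,0],[0,0,0],0]
    - [[-4,-6,0],[0,0,0],0]
    - [[0,0,0],[0,0,0],0]

```text
clock: 22.33
eef_pos: [0.4246, -0.0624, 0.1122]
tool_rot: [0.732, 0.682, -0.0, -0.0]
ft_force: [0.1, -0.4, -1.4]
grip_width: 0.0613
grasp_force: 65.4
```

Call:
drive_tool:
  increments:
    - [[0,0,0],[0,0,0],0]
    - [[0,0,0],[0,0,0],0]

```text
clock: 22.5
eef_pos: [0.4271, -0.0609, 0.1124]
tool_rot: [0.73, 0.683, 0.0, 0.0]
ft_force: [-0.3, 0.9, -1.1]
grip_width: 0.0615
grasp_force: 65.4
```

```bash
python3 - <<'E'
from fit import *
M['timer']=[np.r_[ring(.032,0),ring(.032,.05),ring(.03,.056)],np.r_[ring(.02,.05),ring(.02,.062)]]
pose();P={n:camera(n) for n in ('side','wrist','top')};pose()
for n,p in P.items():
   for s in silhouettes('timer',p):
    print(n,s['conf'],s['bbox'],fit('timer',[(p,s['region'].astype(float))],(.4264,-.061),z0=.1))
a=np.hstack([P['side']['image'][130:300,200:360,::-1],P['wrist']['image'][190:360,240:410,::-1]]);cv2.imwrite('pics/c8.png',cv2.resize(a,None,fx=2.3,fy=2.3))
E
```

```text
t 22.5 tcp [ 0.4271 -0.0609  0.1124] yawy -3.83 zax [ 0.001   0.0003 -1.    ] w 0.0615 F [-0.3395  0.9306 -1.147 ] [-0.142   0.2011 -0.3756  0.9931  0.0004  1.4957]
t 22.65 tcp [ 0.4269 -0.0607  0.1122] yawy -3.79 zax [ 0.0002  0.0002 -1.    ] w 0.0614 F [-0.2694 -0.0313  0.1557] [-0.1414  0.2016 -0.3756  0.9934  0.0002  1.4955]
wrist 0.84 [261.2, 195.7, 389.3, 335.8] (array([ 0.4262, -0.06  , -0.0273]), np.float64(0.25108370230791555))
```

View pics/c8.png

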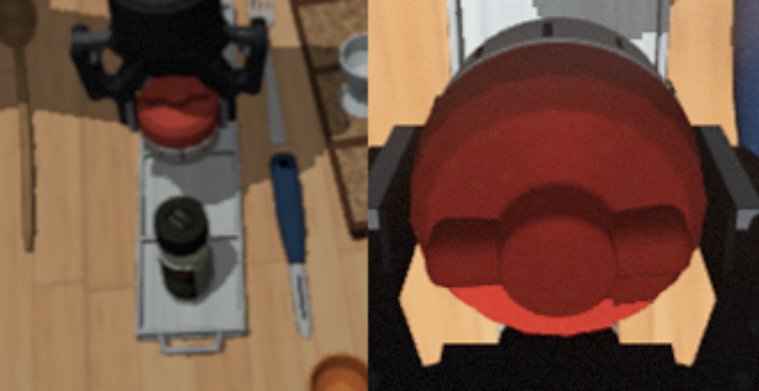

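The timer is held level and centred over the second bay from the right, clear of the jar. Lowering.

Call:
drive_tool:
  increments:
    - [[0,0,-10],[0,0,0],0]
    - [[0,0,-20],[0,0,0],0]
    - [[0,0,-20],[0,0,0],0]
    - [[0,0,-18],[0,0,0],0]
    - [[0,0,-12],[0,0,0],0]
    - [[0,0,-6],[0,0,0],0]
    - [[0,0,-2],[0,0,0],0]
    - [[0,0,0],[0,0,0],0]

```text
clock: 23.47
eef_pos: [0.426, -0.0611, 0.0245]
tool_rot: [0.73, 0.683, -0.0, -0.0]
ft_force: [-0.1, 0.9, -1.2]
grip_width: 0.0612
grasp_force: 65.5
```

Call:
drive_tool:
  increments:
    - [[0,0,-1],[0,0,0],0]
    - [[0,0,-1],[0,0,0],0]
    - [[0,0,0],[0,0,0],0]
    - [[0,0,0],[0,0,0],0]

```text
clock: 23.8
eef_pos: [0.4268, -0.0613, 0.0242]
tool_rot: [0.73, 0.683, 0.001, 0.001]
ft_force: [-5.5, 0.7, 13.9]
grip_width: 0.0615
grasp_force: 67.2
```

Contact. Releasing and moving on toward the egg cup.

Call:
drive_tool:
  increments:
    - [[0,0,1],[0,0,0],0]
    - [[0,0,0],[0,0,0],0.78]
    - [[0,0,0],[0,0,0],0.85]
    - [[0,0,0],[0,0,0],1]
    - [[0,0,0],[0,0,0],1]
    - [[0,0,0],[0,0,0],1]
    - [[0,0,8],[0,0,0],1]
    - [[0,0,18],[0,0,0],1]

```text
clock: 24.47
eef_pos: [0.4241, -0.0611, 0.0481]
tool_rot: [0.731, 0.683, -0.002, -0.002]
ft_force: [0.2, -0.1, 0.1]
grip_width: 0.0856
grasp_force: 0.0
```

Call:
drive_tool:
  increments:
    - [[0,0,22],[0,0,0],1]
    - [[0,0,24],[0,0,0],1]
    - [[0,0,24],[0,0,0],1]
    - [[0,0,20],[0,0,0],1]
    - [[10,5,0],[0,0,0],1]
    - [[22,11,0],[0,0,0],1]
    - [[24,13,0],[0,0,0],1]
    - [[24,13,0],[0,0,0],1]

```text
clock: 25.13
eef_pos: [0.5072, -0.0188, 0.1394]
tool_rot: [0.731, 0.683, 0.0, 0.0]
ft_force: [-0.6, 0.1, 0.5]
grip_width: 0.0852
grasp_force: 0.0
```

Call:
drive_tool:
  increments:
    - [[24,13,0],[0,0,0],1]
    - [[24,13,0],[0,0,0],1]
    - [[20,10,0],[0,0,0],1]
    - [[14,7,0],[0,0,0],1]
    - [[0,0,0],[0,0,0],1]
    - [[0,0,0],[0,0,0],1]
    - [[0,0,0],[0,0,0],1]

```text
clock: 25.72
eef_pos: [0.5872, 0.0235, 0.1386]
tool_rot: [0.731, 0.683, -0.001, -0.001]
ft_force: [-0.2, -0.1, -0.2]
grip_width: 0.085
grasp_force: 0.0
```

```bash
python3 - <<'E'
from fit import *
M['timer']=[np.r_[ring(.032,0),ring(.032,.05),ring(.03,.056)],np.r_[ring(.02,.05),ring(.02,.062)]]
pose();P={n:camera(n) for n in ('side','wrist','top')};pose()
for n,p in P.items():
  for q,x in dict(timer=(.4264,-.061),egg_cup=(.5885,.0235)).items():
   for s in silhouettes(q,p):
    print(n,q,s['conf'],s['bbox'],fit(q,[(p,s['region'].astype(float))],x))
save(P['wrist'],'w9')
E
```

```text
t 25.72 tcp [0.5872 0.0235 0.1386] yawy -3.87 zax [-0.0022 -0.0003 -1.    ] w 0.085 F [-0.2119 -0.1088 -0.2328] [ 0.04    0.467   0.0871  1.1931 -0.0002  1.6784]
t 25.87 tcp [0.5874 0.0231 0.1393] yawy -3.91 zax [-0.0007 -0.0001 -1.    ] w 0.0854 F [ 0.1227  0.3235 -0.3392] [ 0.0394  0.4656  0.0869  1.1929 -0.0001  1.6784]
side timer 0.68 [264.3, 190.3, 297.5, 221.5] (array([ 0.4254, -0.0612,  0.0567]), np.float64(0.33520848968250516))
side egg_cup 0.87 [350.4, 141.9, 371.3, 181.5] (array([0.5883, 0.0219, 0.0456]), np.float64(0.07832417826511895))
wrist timer 0.57 [133.6, 252.5, 205.3, 312.8] (array([ 0.4265, -0.061 ,  0.0123]), np.float64(0.5061918079847398))
wrist egg_cup 0.69 [293.4, 169.4, 355.9, 241.1] (array([0.589 , 0.0243, 0.0656]), np.float64(0.04567519064240533))
top egg_cup 0.9 [438.9, 169.8, 471.8, 200.5] (array([0.5885, 0.0235, 0.    ]), np.float64(1.0))
top egg_cup 0.74 [297.1, 138.7, 314.5, 162.0] (array([0.5824, 0.012 , 0.0888]), np.float64(0.5367956340931568))
```

View pics/w9.png

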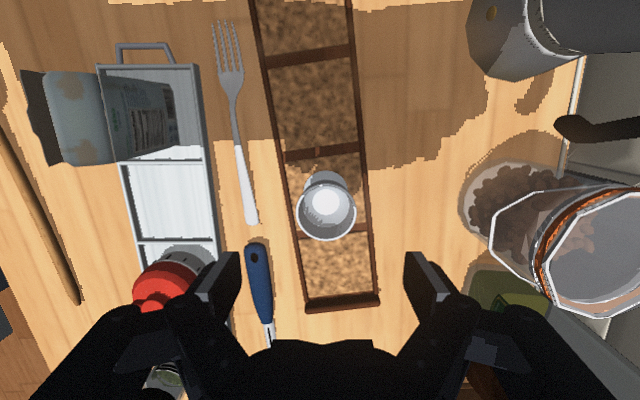

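The carton (130,115) and timer (175,280) stand in their bays. The white egg cup (325,205) is centred between the fingers. Descending to the bowl.

Call:
drive_tool:
  increments:
    - [[1,0,-10],[0,0,0],1]
    - [[0,0,-20],[0,0,0],1]
    - [[0,0,-22],[0,0,0],1]
    - [[0,0,-20],[0,0,0],1]
    - [[0,0,-16],[0,0,0],1]
    - [[0,0,-10],[0,0,0],1]
    - [[0,0,-5],[0,0,0],1]
    - [[0,0,0],[0,0,0],1]

```text
clock: 26.83
eef_pos: [0.5883, 0.0236, 0.0348]
tool_rot: [0.731, 0.683, -0.001, -0.001]
ft_force: [0.5, 0.1, -0.5]
grip_width: 0.0855
grasp_force: 0.0
```

Call:
drive_tool:
  increments:
    - [[0,0,0],[0,0,0],0.7]
    - [[0,0,0],[0,0,0],0.6]
    - [[0,0,0],[0,0,0],0.5]
    - [[0,0,0],[0,0,0],0.3]
    - [[0,0,0],[0,0,0],0]
    - [[0,0,0],[0,0,0],0]
    - [[0,0,0],[0,0,0],0]
    - [[0,0,0],[0,0,0],0]

```text
clock: 27.5
eef_pos: [0.5903, 0.0236, 0.038]
tool_rot: [0.731, 0.683, 0.001, 0.001]
ft_force: [-1.0, 0.1, 6.0]
grip_width: 0.046
grasp_force: 60.6
```

Call:
drive_tool:
  increments:
    - [[0,0,5],[0,0,0],0]
    - [[0,0,10],[0,0,0],0]
    - [[0,0,15],[0,0,0],0]
    - [[0,0,20],[0,0,0],0]
    - [[0,0,20],[0,0,0],0]
    - [[0,0,20],[0,0,0],0]
    - [[-10,0,0],[0,0,0],0]
    - [[-20,0,0],[0,0,0],0]

```text
clock: 28.17
eef_pos: [0.5623, 0.0237, 0.1289]
tool_rot: [0.731, 0.683, 0.003, 0.002]
ft_force: [-0.5, 0.1, -1.1]
grip_width: 0.0461
grasp_force: 61.5
```

Call:
drive_tool:
  increments:
    - [[-22,0,0],[0,0,0],0]
    - [[-22,0,0],[0,0,0],0]
    - [[-22,0,0],[0,0,0],0]
    - [[-22,0,0],[0,0,0],0]
    - [[-20,-1,0],[0,0,0],0]
    - [[-13,0,0],[0,0,0],0]
    - [[-6,0,0],[0,0,0],0]
    - [[0,0,0],[0,0,0],0]

```text
clock: 28.83
eef_pos: [0.4312, 0.0226, 0.1269]
tool_rot: [0.731, 0.683, 0.0, 0.0]
ft_force: [0.4, 0.6, -1.6]
grip_width: 0.0457
grasp_force: 61.5
```

Call:
drive_tool:
  increments:
    - [[0,0,0],[0,0,0],0]
    - [[0,0,0],[0,0,0],0]
    - [[0,0,0],[0,0,0],0]

```text
clock: 29.08
eef_pos: [0.4334, 0.0226, 0.1265]
tool_rot: [0.731, 0.683, 0.0, 0.0]
ft_force: [0.3, -0.1, -1.0]
grip_width: 0.046
grasp_force: 61.5
```

```bash
python3 - <<'E'
from fit import *
pose();P={n:camera(n) for n in ('side','wrist')};pose()
for n,p in P.items():
   for s in silhouettes('egg_cup',p):
    print(n,s['conf'],s['bbox'],fit('egg_cup',[(p,s['region'].astype(float))],(.432,.0226),z0=.1))
a=np.hstack([P['side']['image'][90:290,200:360,::-1],P['wrist']['image'][160:360,240:410,::-1]]);cv2.imwrite('pics/c10.png',cv2.resize(a,None,fx=2.3,fy=2.3))
E
```

```text
t 29.08 tcp [0.4334 0.0226 0.1265] yawy -3.87 zax [ 0.001  0.    -1.   ] w 0.046 F [ 0.3114 -0.1036 -0.9733] [ 0.0522  0.1905 -0.3476  1.0318 -0.      1.6906]
t 29.18 tcp [0.433  0.0226 0.1262] yawy -3.87 zax [ 0.0002  0.     -1.    ] w 0.0459 F [-0.1765 -0.2082 -0.0068] [ 0.0522  0.1905 -0.3482  1.0319  0.      1.6906]
side 0.78 [334.7, 285.8, 364.8, 321.5] (array([0.432 , 0.0226, 0.    ]), np.float64(1.0))
side 0.74 [268.4, 120.6, 288.4, 161.8] (array([0.4317, 0.0202, 0.0589]), np.float64(0.10461462193205784))
side 0.29 [329.0, 127.1, 368.1, 158.5] (array([0.432 , 0.0226, 0.    ]), np.float64(1.0))
wrist 0.49 [268.2, 23.8, 377.2, 342.7] (array([ 0.4354,  0.0788, -0.296 ]), np.float64(0.5976535540171037))
```

View pics/c10.png

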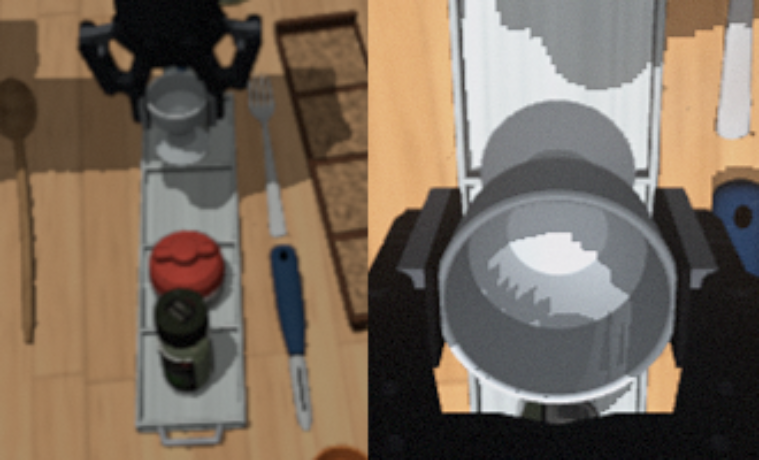

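The egg cup is held upright over the second bay from the left, which is empty. Lowering.

Call:
drive_tool:
  increments:
    - [[-1,0,-10],[0,0,0],0]
    - [[0,0,-20],[0,0,0],0]
    - [[0,0,-20],[0,0,0],0]
    - [[0,0,-18],[0,0,0],0]
    - [[0,0,-12],[0,0,0],0]
    - [[0,0,-6],[0,0,0],0]
    - [[0,0,-2],[0,0,0],0]
    - [[0,0,0],[0,0,0],0]

```text
clock: 29.95
eef_pos: [0.431, 0.0225, 0.0384]
tool_rot: [0.731, 0.683, -0.0, -0.0]
ft_force: [-0.6, 0.0, -0.9]
grip_width: 0.0456
grasp_force: 61.5
```

Call:
drive_tool:
  increments:
    - [[0,0,-1],[0,0,0],0]
    - [[0,0,-1],[0,0,0],0]
    - [[0,0,0],[0,0,0],0]
    - [[0,0,0],[0,0,0],0]

```text
clock: 30.28
eef_pos: [0.432, 0.0225, 0.0379]
tool_rot: [0.731, 0.683, 0.001, 0.001]
ft_force: [-3.6, -0.8, 11.0]
grip_width: 0.0459
grasp_force: 62.3
```

Call:
drive_tool:
  increments:
    - [[0,0,1],[0,0,0],0]
    - [[0,0,0],[0,0,0],0.6]
    - [[0,0,0],[0,0,0],0.7]
    - [[0,0,0],[0,0,0],0.85]
    - [[0,0,0],[0,0,0],1]
    - [[0,0,0],[0,0,0],1]
    - [[0,0,0],[0,0,0],1]
    - [[0,0,8],[0,0,0],1]

```text
clock: 30.95
eef_pos: [0.4299, 0.0226, 0.0443]
tool_rot: [0.731, 0.683, -0.001, -0.001]
ft_force: [-0.9, -0.8, 0.0]
grip_width: 0.0856
grasp_force: 0.0
```

Call:
drive_tool:
  increments:
    - [[0,0,20],[0,0,0],1]
    - [[0,0,24],[0,0,0],1]
    - [[0,0,24],[0,0,0],1]
    - [[0,0,24],[0,0,0],1]
    - [[0,0,24],[0,0,0],1]
    - [[0,0,24],[0,0,0],1]
    - [[0,0,24],[0,0,0],1]
    - [[0,0,10],[0,0,0],1]

```text
clock: 31.62
eef_pos: [0.4326, 0.0227, 0.2233]
tool_rot: [0.731, 0.683, 0.002, 0.002]
ft_force: [0.7, -0.1, -0.3]
grip_width: 0.0853
grasp_force: 0.0
```

Call:
drive_tool:
  increments:
    - [[0,-20,0],[0,0,0],1]
    - [[-5,-35,0],[0,0,0],1]
    - [[-5,-35,0],[0,0,0],1]
    - [[-5,-35,0],[0,0,0],1]
    - [[-5,-35,0],[0,0,0],1]
    - [[-5,-35,0],[0,0,0],1]
    - [[-5,-35,0],[0,0,0],1]
    - [[-5,-35,0],[0,0,0],1]

```text
clock: 32.28
eef_pos: [0.3956, -0.244, 0.22]
tool_rot: [0.731, 0.683, 0.0, 0.0]
ft_force: [0.3, 0.4, 0.5]
grip_width: 0.0851
grasp_force: 0.0
```

Call:
drive_tool:
  increments:
    - [[-5,-35,0],[0,0,0],1]
    - [[-5,-35,0],[0,0,0],1]
    - [[-5,-25,0],[0,0,0],1]
    - [[0,0,0],[0,0,0],1]
    - [[0,0,0],[0,0,0],1]
    - [[0,0,0],[0,0,0],1]

```text
clock: 32.78
eef_pos: [0.381, -0.3368, 0.2194]
tool_rot: [0.731, 0.683, 0.0, -0.0]
ft_force: [-0.7, 0.4, 0.3]
grip_width: 0.0852
grasp_force: 0.0
```

```bash
python3 - <<'E'
from fit import *
pose();P={n:camera(n) for n in ('side','top')}
B=dict(carton=(.4375,.1064),egg_cup=(.432,.0226),timer=(.4264,-.0612),spice_jar=(.4209,-.145))
for n,p in P.items():
  for q,x in B.items():
   for s in silhouettes(q,p):
    print(n,q,s['conf'],s['bbox'],fit(q,[(p,s['region'].astype(float))],x,yaw=q=='carton'),'bay',x)
a=P['side']['image'][60:345,200:420,::-1];b=P['top']['image'][110:280,170:490,::-1]
a=cv2.resize(a,None,fx=1.4,fy=1.4);b=cv2.resize(b,None,fx=1.5,fy=1.5)
c=np.zeros((400,800,3),np.uint8);c[:a.shape[0],:a.shape[1]]=a;c[:b.shape[0],310:310+b.shape[1]]=b;cv2.imwrite('pics/end.png',c)
E
```

```text
t 32.78 tcp [ 0.381  -0.3368  0.2194] yawy -3.88 zax [-0.0003  0.0009 -1.    ] w 0.0852 F [-0.679   0.4264  0.3334] [-0.7242  0.2635  0.004   1.3122  0.0005  0.9144]
side carton 0.63 [271.6, 104.8, 288.3, 151.6] (array([0.4391, 0.1174, 0.0181]), np.float64(0.35531767609378284)) bay (0.4375, 0.1064)
side egg_cup 0.93 [278.6, 151.3, 291.4, 190.5] (array([0.4335, 0.0203, 0.0126]), np.float64(0.3207674131908774)) bay (0.432, 0.0226)
side egg_cup 0.62 [333.6, 286.3, 363.2, 320.0] (array([0.432 , 0.0226, 0.    ]), np.float64(1.0)) bay (0.432, 0.0226)
side timer 0.97 [262.9, 191.9, 294.8, 218.6] (array([ 0.4259, -0.0546,  0.031 ]), np.float64(0.42932105751421035)) bay (0.4264, -0.0612)
side timer 0.57 [279.3, 151.9, 290.7, 186.7] (array([ 0.4322,  0.0307, -0.4261]), np.float64(0.5339021480546118)) bay (0.4264, -0.0612)
side timer 0.29 [271.2, 104.0, 289.9, 155.4] (array([ 0.4264, -0.0612,  0.    ]), np.float64(1.0)) bay (0.4264, -0.0612)
side spice_jar 0.83 [268.2, 218.4, 292.8, 262.9] (array([ 0.4204, -0.1471, -0.0204]), np.float64(0.10688464127857633)) bay (0.4209, -0.145)
top carton 0.6 [223.2, 220.8, 270.0, 244.2] (array([ 0.4381,  0.1046, -0.0023]), np.float64(0.20996360979383666)) bay (0.4375, 0.1064)
top carton 0.39 [194.0, 140.0, 238.3, 179.1] (array([0.4375, 0.1064, 0.    ]), np.float64(1.0)) bay (0.4375, 0.1064)
top egg_cup 0.59 [438.8, 173.2, 473.8, 202.2] (array([0.432 , 0.0226, 0.    ]), np.float64(1.0)) bay (0.432, 0.0226)
top timer 0.86 [331.3, 225.5, 360.1, 257.5] (array([ 0.4262, -0.0617,  0.0611]), np.float64(0.05930664465538593)) bay (0.4264, -0.0612)
top spice_jar 0.96 [379.1, 231.1, 406.0, 258.5] (array([ 0.4212, -0.1426,  0.027 ]), np.float64(0.09461632819953647)) bay (0.4209, -0.145)
```

View pics/end.png

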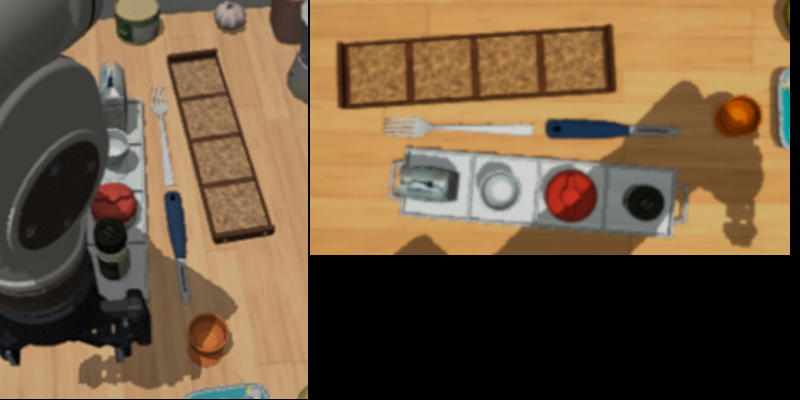

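The top view shows carton (430,184), egg cup (500,190), timer (571,195) and jar (643,203), each upright near the middle of its own bay. The wooden rack is empty and the arm is clear.

```bash
python3 -c "
from workcell import *
print(job_done())"
```

```text
the job is handed in; nothing more can be done
None
```

All four things stand upright in the metal rack in reverse order (left to right: carton, egg cup, timer, spice jar), each near the middle of its bay in the final pictures; the job was handed in at about 33 s.

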